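Set out a re-heeling job on the cobbler's bench

ROBOT

A 6-joint arm with a two-finger parallel gripper is mounted at the origin on the work surface. World frame = base frame: x ahead of the robot, y to its left, z up, the work surface at z = 0. Lengths are in m, angles in degrees, forces in N, time in s.
With the tool pointing down it reaches from about 0.4 to 0.825 m from the base axis. Payload 7 kg.
Tool frame: the origin (TCP) lies at the centre of the arm's flange, where the gripper is bolted on; the fingertips stand 178 mm ahead of it and the grasp point (between the pads) lies 159 mm ahead of it (r.tips_ahead is the z of the fingertips in the tool frame, in m); z points along the fingers, y is the line along which they close (so a half turn about z gives the same grasp; the last joint's range is limited). The gripper opens to 88 mm and grips with 3 to 60 N. Pads are 19 mm wide; open, the fingers measure 130 mm over their backs; the gripper's body (78 mm by 193 mm) begins 47 mm behind the grasp point.
Start: joints at [87.554, 20.546, 0.682, 0, -70.136, -16.507], TCP at [0.219, 0.638, 0.405] pointing down, gripper open.
Joint ranges: [-176.03, 176.03], [-82.01, 121.73], [-58.28, 71.71], [-173.87, 95.51], [-174.79, -0.11], [-173.66, 173.66]. Speed limits (degrees/s): [136.94, 136.94, 172.46, 180, 180, 180].

INTERFACE

Orientations are given as [roll, pitch, yaw] about the fixed x, y, z axes, in that order (R = Rz(yaw) Ry(pitch) Rx(roll)).
In Python, from plant import r gives the robot as it stands. The module is installed in compiled form; this text tells all that it offers.
- The arm moves only by the shell command python3 -m pendant 'ROWS' [FORCE]. ROWS is JSON, a list that holds one entry, the list of rows, each a list of 7 numbers: the shift along the tool's x, y, z in m, then the turn, a rotation vector about the tool's x, y, z in degrees, then the gripper command: -1 is shut, 1 is fully open, values between are in proportion. A call has 1 to 5 rows; each row is the pose to reach, as a shift and turn from the pose commanded when the call began, along the tool's axes at that moment; what a row does not reach only later rows make up. A row lasts 1/10 s, in which the tool goes at most 50 mm and 8.59 degrees, less where a joint would pass 70% of its speed; a pose out of reach is approached as far as the arm can. A call with a gripper value outside its range is refused whole. The fingers move at their own pace and stop on an object; FORCE is the grip in N (left out, the last holds). Time passes only in rows, so rows that repeat a pose let the fingers close. It gives the time, the measured TCP pose, the force, the opening and the grip force at its end, in the units of the state.
- r.get_state(): the state, without advancing time (a new reading comes with each control period).
- r.capture(name): name is "side" or "top" or "wrist"; returns the picture (420x560x3 uint8, red, green, blue); there is no depth.
- r.camera_params(name): a dict with "fx", "fy", "cx", "cy" (pixels), "R" (3x3) and "t" (3): a world point X has camera coordinates R X + t. Camera axes: x right, y down, z forward; pixel columns grow to the right and rows downward; lengths in m; the calibration is good to about 2 mm. A picture is of the moment at which its call begins: read the wrist's pose just before it. camera_params takes no time and is no camera call; for the wrist camera it gives the pose at the moment of the call.
- r.close_job(): hands the job in; it is judged then, once.
The state is a dict: "time_s": time; "joints": joint angles; "qd": joint speeds; "joint_torque": joint torques, N m; "tcp_pos": TCP position; "eef_rot": TCP orientation; "contact_force": force on the tool from outside, world axes, zero at the start; "moment": the same for the moment, N m; "gripper_width": finger opening in m; "gripper_force": force on a finger pad.
Only numpy, scipy, OpenCV 4.12 (cv2) and the standard library are available. Lean on these libraries where they do the work, as an engineer would, in place of code of your own. Each camera call takes 0.05 s, during which the arm holds its last target. There are 200 camera calls.

TASK

Build up the heel of the shoe sole: lay the brown leather heel lift squarely on the marked heel seat and then the black rubber top piece flush on top of the lift, both with their straight edge towards the toe. On the cork mat stand a row of three, each in the middle of its own panel: the glue jar in the centre panel, the silver nail tin to the left of it and the blue ink bottle to the right of it, left and right as seen from the robot. Leave the dark brown wax tin and the brush where they are.

Things in the scene. Friction and masses are not known exactly. Their poses are not given: they have to be found in the camera images.
- sole: Pale tan leather shoe sole lying flat, fixed to the bench, (all sizes and offsets in mm) 250 long, up to 92 wide, 12 thick (top face level, 12 above the bench). Origin on the bench under the middle of its length. Its x axis points along the sole to the toe (the toe points roughly to the robot's left), z up. The heel seat, a slightly darker D-shaped patch 58 long by 52 wide, is centred 85 behind the origin (x = -85, y = 0); its straight edge faces the toe.
- mat: Cork mat fixed flat to the bench, (sizes in mm) 100 (its x) by 300 (its y) and 4 thick; two thin dark lines across it part it into three panels 100 by 100. Origin at the centre of its underside; x points roughly away from the robot, y roughly to the robot's left, z up. Panel centres: left y = +100, centre 0, right y = -100 (x = 0).
- lift: Loose brown leather heel lift of layered leather, a D-shaped block (mm) 58 long (its x) by 52 wide (its y) by 18 thick, 50 g. Origin at the centre of its underside (midway of length and width); the straight edge, 52 wide, is at x = +29 and the round end at x = -29; the two long sides are flat and parallel from x = -3 to x = +29. It lies flat, z up, at any start.
- toppiece: Loose black rubber top piece for the heel, the same D outline as the lift (in mm: 58 by 52, straight edge at x = +29, round end at x = -29, sides parallel from x = -3 to +29) but 12 thick, 45 g. Origin at the centre of its underside. It lies flat, z up.
- nailtin: Loose round silver metal tin of heel nails with a brass disc on its lid, 57 mm diameter, 28 mm high, 120 g, standing upright. Origin at the centre of its underside.
- gluejar: Loose round white jar with an orange lid, 53 mm diameter, 50 mm high, 110 g, standing upright. Origin at the centre of its underside.
- inkbottle: Loose small blue bottle: round body 40 mm diameter and 50 mm high, then a blue cap 24 mm diameter up to 72 mm high; 80 g, standing upright. Origin at the centre of its underside.
- waxtin: Dark brown round wax tin, 64 mm diameter, 22 mm high, loose. Origin at the centre of its underside. Not part of the job: leave it where it is.
- brush: Shoe brush with wooden back and dark bristles down, 160 mm long (its x), 45 mm wide, 43 mm high, loose, lying beyond the other things. Origin at the centre of its underside. Not part of the job: leave it where it is.
There are look-alikes about, which are no part of the job. Leave any purple look-alike of the lift alone. Several things look just like the inkbottle: the one meant starts farthest to the robot's left.

How it is judged (in metres and radians):
At the end, for the whole second after the job is handed in: Lift centred on the heel seat and top piece on the lift, each within 10 mm, flat, straight edge to the toe, square within 0.2 rad. Nail tin, glue jar and ink bottle upright on the mat within 15 mm of the left, centre and right panel centres. All at rest (x of lift in the frame of sole between -0.095 and -0.075 m and y of lift in the frame of sole between -0.01 and 0.01 m and z of lift in the frame of sole between 0.008 and 0.016 m and x of toppiece in the frame of lift between -0.01 and 0.01 m and y of toppiece in the frame of lift between -0.01 and 0.01 m and z of toppiece in the frame of lift between 0.014 and 0.022 m and angle between the x axis of each of lift, toppiece and the x axis of sole, either way round below 0.2 rad and x of sole in the frame of lift above 0 m and x of sole in the frame of toppiece above 0 m and x of nailtin in the frame of mat between -0.015 and 0.015 m and y of nailtin in the frame of mat between 0.085 and 0.115 m and z of nailtin in the frame of mat between 0 and 0.008 m and x of gluejar in the frame of mat between -0.015 and 0.015 m and y of gluejar in the frame of mat between -0.015 and 0.015 m and z of gluejar in the frame of mat between 0 and 0.008 m and x of inkbottle in the frame of mat between -0.015 and 0.015 m and y of inkbottle in the frame of mat between -0.115 and -0.085 m and z of inkbottle in the frame of mat between 0 and 0.008 m and angle between each of lift, toppiece, nailtin, gluejar, inkbottle's own z axis and vertical below 0.1 rad and linear speed of each of lift, toppiece, nailtin, gluejar, inkbottle below 0.02 m/s); the robot touches nothing.
It fails at once if the wax tin is disturbed (moved more than 20 mm) (distance of waxtin from where it was at the start of the episode above 0.02 m).
It fails at once if the brush is disturbed (moved more than 20 mm) (distance of brush from where it was at the start of the episode above 0.02 m).
It also fails if it takes over 128 s, if anything falls off the work surface, if the arm or the gripper's body presses on something with over 40 N, if the wrist force passes 120 N, or if a joint passes its speed limit or range.

## Working session

There is one attempt and no reset: what is moved stays moved. The work goes in short steps, Python scripts to look and compute and a shell command to move; the robot and the scene stay as the last step left them, time stands still between calls to the robot, and variables do not carry over. Pictures are saved under pics/ and viewed, at most 14 in all, crops included, and the job is handed in when it is done.

```bash
mkdir -p pics; python3 - <<'E'
from plant import r
import cv2
print(r.get_state())
for n in ("top","side"):
    p=r.camera_params(n);print(n,p)
    cv2.imwrite(f"pics/{n}0.png",r.capture(n)[:,:,::-1])
E
```

```text
{'time_s': 0.0, 'joints': array([ 8.75517433e+01,  2.05903535e+01,  6.34403298e-01, -1.87713228e-02,
       -7.01355304e+01, -1.65065109e+01]), 'qd': array([-0.08908204, -0.01671305,  0.11250659, -0.05134031, -0.0993238 ,
        0.03778211]), 'joint_torque': array([ 9.17509860e-04, -5.82721531e+01,  2.93050039e+01,  6.99746042e+00,
        6.99714728e-03, -1.45507329e-04]), 'tcp_pos': array([0.21920117, 0.63821463, 0.40374368]), 'eef_rot': array([ 1.79907275e+02, -9.07508456e-03, -1.89611528e+01]), 'contact_force': array([-0.11021377,  0.56709274, -1.46856617]), 'moment': array([-0.01985284, -0.01872679, -0.022787  ]), 'gripper_force': 0.0, 'gripper_width': 0.08765803821052753}
top {'fx': 531.9335300223065, 'fy': 531.9335300223065, 'cx': 280.077030944602, 'cy': 213.7346221620992, 'R': array([[-0.00737901, -0.99993387, -0.00882117],
       [-0.99597247,  0.00813747, -0.08928955],
       [ 0.08935543,  0.00812678, -0.99596665]]), 't': array([0.00682527, 0.60536571, 1.34737192])}
side {'fx': 490.02762267784135, 'fy': 490.02762267784135, 'cx': 277.7777405908969, 'cy': 213.0904571236194, 'R': array([[ 0.86557239, -0.50078218,  0.00128034],
       [-0.29573132, -0.51321402, -0.80570116],
       [ 0.40413787,  0.69701405, -0.59232086]]), 't': array([-0.5017064 ,  0.21440699,  0.98843982])}
```

View pics/top0.png

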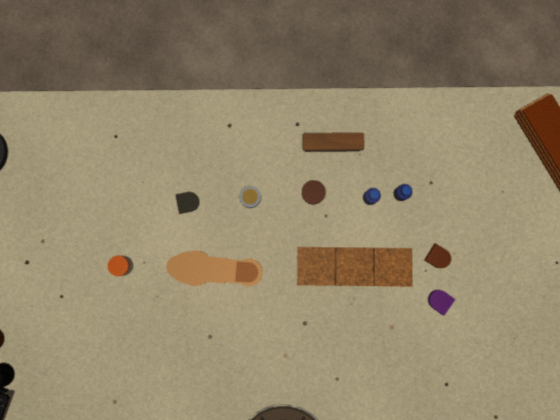

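View pics/side0.png

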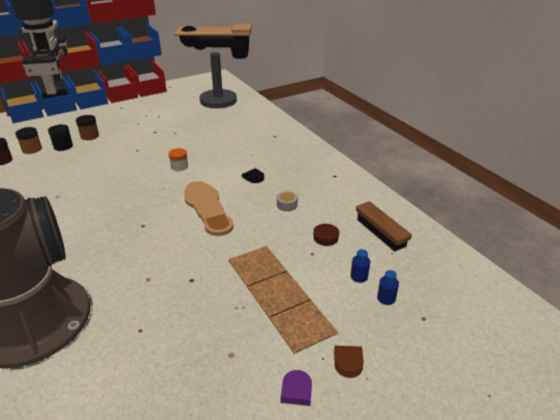

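The top view shows, as (column, row):

| Thing | Pixel |
|---|---|
| glue jar | (119,266) |
| top piece | (188,202) |
| nail tin | (250,197) |
| wax tin | (314,192) |
| brush | (333,142) |
| mat | (355,267) |
| sole | heel seat at (247,272), toe to the left |
| lift, brown | (439,256) |
| purple decoy | (441,301) |

There are two candidate ink bottles, at (372,196) and (404,191). Image left is robot left, so (372,196) is the one meant. I'll confirm it in a crop and fit the poses.

```bash
cat > h.py <<'E'
import numpy as np, cv2
from plant import r
from scipy.optimize import minimize
S=6
def proj(p,X):
    c=np.asarray(X)@p["R"].T+p["t"]; return np.c_[p["fx"]*c[:,0]/c[:,2]+p["cx"],p["fy"]*c[:,1]/c[:,2]+p["cy"]]
def back(p,uv,z):
    d=p["R"].T@np.array([(uv[0]-p["cx"])/p["fx"],(uv[1]-p["cy"])/p["fy"],1]); o=-p["R"].T@p["t"]
    return (o+d*(z-o[2])/d[2])[:2]
def circ(rad): a=np.linspace(0,2*np.pi,40); return np.c_[rad*np.cos(a),rad*np.sin(a)]
a=np.linspace(np.pi/2,3*np.pi/2,25)
D=np.r_[[[.029,.026]],np.c_[-.003+.026*np.cos(a),.026*np.sin(a)],[[.029,-.026]]]
RECT=lambda l,w:np.array([[l,w],[-l,w],[-l,-w],[l,-w]])/2
# solids: list of (outline,z0,z1), yaw relevant
SOL={"lift":[(D,0,.018)],"toppiece":[(D,0,.012)],"nailtin":[(circ(.0285),0,.028)],"gluejar":[(circ(.0265),0,.05)],
 "inkbottle":[(circ(.02),0,.05),(circ(.012),.05,.072)],"waxtin":[(circ(.032),0,.022)],"mat":[(RECT(.1,.3),0,.004)],"seat":[(D,.012,.012)],"brush":[(RECT(.16,.045),0,.043)]}
def sil(p,name,q,zb,shape,off):
    m=np.zeros(shape,np.uint8); c,s=np.cos(q[2]),np.sin(q[2]); R=np.array([[c,-s],[s,c]])
    for o,z0,z1 in SOL[name]:
        P=o@R.T+q[:2]; X=np.r_[np.c_[P,np.full(len(P),z0+zb)],np.c_[P,np.full(len(P),z1+zb)]]
        h=cv2.convexHull(((proj(p,X)-off+.5)*S).astype(np.float32)); cv2.fillPoly(m,[np.round(h).astype(np.int32)],1)
    return m
def fit(p,name,mask,q0,zb=0,yaw=True):
    """mask: bool image; q0=(x,y,yaw)"""
    v,u=np.nonzero(mask); off=np.array([u.min()-12,v.min()-12]); w,hh=u.max()-u.min()+25,v.max()-v.min()+25
    M=np.zeros((hh,w),np.uint8); M[v-off[1],u-off[0]]=255
    M=cv2.resize(M,None,fx=S,fy=S,interpolation=cv2.INTER_CUBIC)>127
    def cost(e):
        q=(e[0]/1e3+q0[0],e[1]/1e3+q0[1],(q0[2]+e[2]/20) if yaw else q0[2]); m=sil(p,name,q,zb,M.shape,off)>0
        return (m^M).sum()/M.sum()
    best=minimize(cost,[0,0,0],method="Nelder-Mead",options=dict(initial_simplex=[[0,0,0],[8,0,0],[0,8,0],[0,0,8]],xatol=.05,fatol=1e-4))
    e=best.x; return np.array([q0[0]+e[0]/1e3,q0[1]+e[1]/1e3,q0[2]+(e[2]/20 if yaw else 0)]),best.fun
def comp(mask,uv):
    n,l=cv2.connectedComponents(mask.astype(np.uint8)); k=l[int(uv[1]),int(uv[0])]
    return l==k if k else np.zeros_like(mask)
E
python3 - <<'E'
from h import *
im=cv2.imread("pics/top0.png"); 
c=cv2.resize(im[120:320,160:460],None,fx=2.66,fy=2.66,interpolation=cv2.INTER_CUBIC); cv2.imwrite("pics/crop0.png",c)
p=r.camera_params("top"); hsv=cv2.cvtColor(im,cv2.COLOR_BGR2HSV).astype(int)
for n,u,v in [("lift",439,256),("toppiece",188,203),("nailtin",250,197),("gluejar",119,266),("ink",372,196),("ink",404,191),("wax",314,192),("mat",355,267),("seat",247,272),("sole",210,270),("brush",333,142),("bench",280,320),("jarside",130,267),("bench",80,230)]: print(n,hsv[v,u])
E
```

```text
lift [  9 195  89]
toppiece [19 69 52]
nailtin [ 20 166 134]
gluejar [ 11 211 174]
ink [109 155 130]
ink [109 169 133]
wax [ 10 140  82]
mat [ 14 166 134]
seat [ 13 162 140]
sole [ 15 142 178]
brush [ 13 159  96]
bench [ 22  67 164]
jarside [17 80 83]
bench [ 23  61 166]
```

View pics/crop0.png

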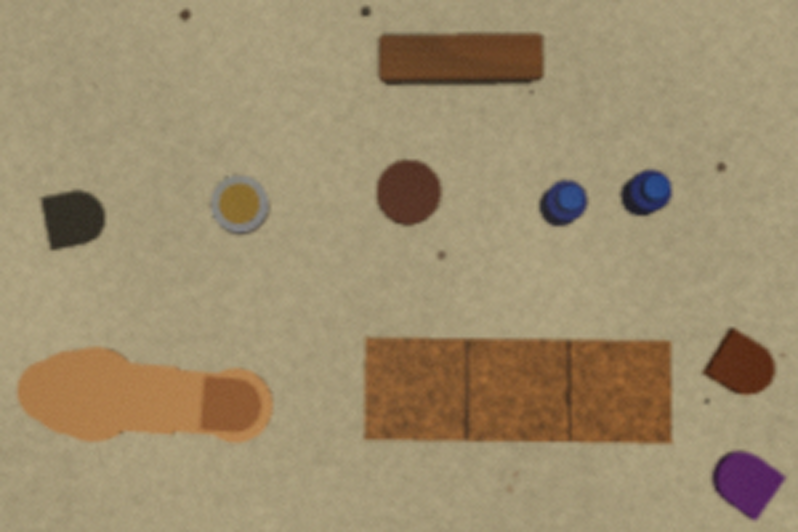

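The crop confirms two identical bottles, at about (565,202) and (650,192) in the crop. The left one, (372,196) in the full picture, is farthest to the robot's left, so that is the ink bottle. Next I'll fit the poses.

```bash
python3 - <<'E'
from h import *
im=cv2.imread("pics/top0.png"); p=r.camera_params("top"); print("cam",-p["R"].T@p["t"])
H,Sa,V=[x.astype(int) for x in cv2.split(cv2.cvtColor(im,cv2.COLOR_BGR2HSV))]
ms={"lift":((Sa>130)&(V<130)&(H<13),(439,256),.009),"toppiece":((V<100),(188,203),.006),"inkbottle":((H>95)&(H<130)&(Sa>80),(372,196),.03),
"waxtin":((V<115),(314,192),.011),"mat":((Sa>105),(320,267),.004),"seat":((V<160)&(Sa>110),(247,272),.012),"brush":((V<120),(333,142),.02)}
out={}
for n,(m,uv,z) in ms.items():
    m=cv2.morphologyEx(m.astype(np.uint8),cv2.MORPH_OPEN if n!="mat" else cv2.MORPH_CLOSE,np.ones((3,3)))
    m=comp(m,uv); v,u=np.nonzero(m); q=back(p,(u.mean(),v.mean()),z)
    ys=[0] if n in("inkbottle","waxtin","mat") else [-np.pi/2] if n in("brush",) else [k*np.pi/4 for k in range(8)]
    q,f=min((fit(p,n,m,(q[0],q[1],y),yaw=n not in("inkbottle","waxtin")) for y in ys),key=lambda t:t[1])
    print(n,m.sum(),q[:2].round(4),np.degrees(q[2]).round(1),round(f,3))
for n,m,uv,z in [("gluejar",(Sa>150)&(H<16),(119,266),.05),("nailtin",(Sa>120),(250,197),.028)]:
    m=comp(m,uv); v,u=np.nonzero(m); print(n,m.sum(),back(p,(u.mean(),v.mean()),z).round(4))
m=comp((Sa>100)&(V>90),(210,270)); v,u=np.nonzero(m); pts=np.array([back(p,t,.012) for t in zip(u,v)])
w,e=np.linalg.eigh(np.cov(pts.T)); a=e[:,1]*np.sign(e[1,1]); pr=pts@a; o=e[:,0]
print("sole yaw",np.degrees(np.arctan2(a[1],a[0])),"len",np.ptp(pr),"mid",a*(pr.max()+pr.min())/2+o*(pts@o).mean())
E
```

```text
cam [ 0.48258296 -0.00905111  1.39605054]
lift 392 [ 0.4915 -0.4091] 61.4 0.178
toppiece 399 [0.6418 0.2453] 101.3 0.054
inkbottle 167 [ 0.6505 -0.2327] 0.0 0.493
waxtin 457 [ 0.6633 -0.0843] 0.0 0.085
mat 4444 [ 0.4694 -0.1896] -0.8 0.02
seat 397 [0.4569 0.0906] 86.6 0.052
brush 1160 [ 0.7927 -0.1352] -90.5 0.111
gluejar 344 [0.4756 0.4123]
nailtin 162 [0.6519 0.0812]
sole yaw 85.22619977562782 len 0.248047109461852 mid [0.46371365 0.17393075]
```

```bash
P="python3 -m pendant"
$P '[[[0,0,0,0,0,8.5,1],[0,0,0,0,0,17,1],[0,0,0,0,0,25.5,1],[0,0,0,0,0,34,1],[0,0,0,0,0,42,1]]]'
$P '[[[0,0,0,0,0,8.5,1],[0,0,0,0,0,17,1],[0,0,0,0,0,25.5,1],[0,0,0,0,0,29,1],[0,0,0,0,0,29,1]]]'
$P '[[[0.028,-0.032,0.006,0,0,0,1],[0.056,-0.064,0.012,0,0,0,1],[0.084,-0.096,0.018,0,0,0,1],[0.113,-0.128,0.025,0,0,0,1],[0.113,-0.128,0.025,0,0,0,1]]]'
$P '[[[0.028,-0.032,0.006,0,0,0,1],[0.056,-0.064,0.012,0,0,0,1],[0.084,-0.096,0.018,0,0,0,1],[0.113,-0.128,0.025,0,0,0,1],[0.113,-0.128,0.025,0,0,0,1]]]'
cat > w.py <<'E'
from h import *
import sys
s=r.get_state(); p=r.camera_params("wrist"); im=r.capture("wrist")[:,:,::-1].copy(); cv2.imwrite(f"pics/{sys.argv[1]}.png",im)
np.savez(f"pics/{sys.argv[1]}.npz",**p); print(s["tcp_pos"].round(4),s["eef_rot"].round(2),s["time_s"],s["joints"].round(0),"cam",(-p["R"].T@p["t"]).round(3))
E
python3 w.py w1
```

```text
time_s: 0.6
tcp_pos: [0.2192, 0.6383, 0.4041]
eef_rot: [180.0, -0.0, -61.3]
contact_force: [-0.8, -0.6, -0.9]
gripper_width: 0.0877
gripper_force: 0.0
time_s: 1.1
tcp_pos: [0.2192, 0.6383, 0.4042]
eef_rot: [180.0, -0.0, -90.0]
contact_force: [-0.4, 1.1, -0.0]
gripper_width: 0.0877
gripper_force: 0.0
time_s: 1.6
tcp_pos: [0.35, 0.522, 0.3786]
eef_rot: [179.9, -0.1, -90.0]
contact_force: [-0.2, 0.1, 0.7]
gripper_width: 0.0875
gripper_force: 0.0
time_s: 2.1
tcp_pos: [0.4779, 0.4095, 0.3533]
eef_rot: [179.9, -0.1, -90.1]
contact_force: [-0.9, 0.8, -0.4]
gripper_width: 0.0876
gripper_force: 0.0
[0.4779 0.4095 0.3533] [ 1.7993e+02 -1.2000e-01 -9.0070e+01] 2.1 [ 58.  18.  -9.   0. -62. -58.] cam [0.478 0.335 0.334]
```

View pics/w1.png

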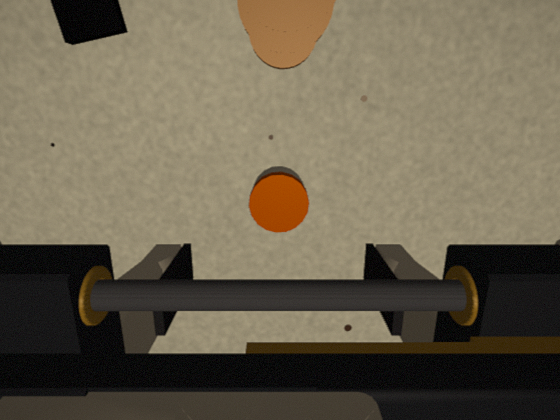

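```bash
cat > j.py <<'E'
from h import *
import sys
n=sys.argv[1]; im=cv2.imread(f"pics/{n}.png"); p=dict(np.load(f"pics/{n}.npz"))
H,Sa,V=[x.astype(int) for x in cv2.split(cv2.cvtColor(im,cv2.COLOR_BGR2HSV))]
def lid(m,z):  # biggest blob as hull -> circle centre on plane z
    k,l,st,_=cv2.connectedComponentsWithStats(m.astype(np.uint8)); i=1+st[1:,4].argmax(); v,u=np.nonzero(l==i)
    h=cv2.convexHull(np.c_[u,v].astype(np.int32))[:,0]; P=np.array([back(p,t,z) for t in h],np.float32); c,rad=cv2.minEnclosingCircle(P)
    print("blob",st[i],"centre",np.round(c,4),"r",round(rad,4))
E
python3 - w1 <<'E'
from j import *
lid((Sa>170)&(H<16)&(V>100),.05)
E
```

```text
blob [ 249  175   60   57 2695] centre [0.4773 0.4142] r 0.0263
```

The wrist view shows the jar's orange lid at (279,203), with the sole toe above it. The lid fit puts the jar at (0.477, 0.414). I'll grasp it.

```bash
P="python3 -m pendant"
$P '[[[-0.004,0,0.04,0,0,0,1],[-0.004,0,0.08,0,0,0,1],[-0.004,0,0.12,0,0,0,1],[-0.004,0,0.15,0,0,0,1],[-0.0045,0,0.164,0,0,0,1]]]'
$P '[[[0,0,0,0,0,0,-1],[0,0,0,0,0,0,-1],[0,0,0,0,0,0,-1],[0,0,0,0,0,0,-1],[0,0,0,0,0,0,-1]]]' 20
$P '[[[0,0,0,0,0,0,-1],[0,0,-0.03,0,0,0,-1],[0,0,-0.07,0,0,0,-1],[0,0,-0.11,0,0,0,-1],[0,0,-0.11,0,0,0,-1]]]'
$P '[[[0.04,0.001,0,0,0,0,-1],[0.085,0.002,0,0,0,0,-1],[0.13,0.003,0,0,0,0,-1],[0.175,0.003,0,0,0,0,-1],[0.22,0.004,0,0,0,0,-1]]]'
$P '[[[0.045,0.001,0,0,0,0,-1],[0.09,0.002,0,0,0,0,-1],[0.135,0.003,0,0,0,0,-1],[0.18,0.003,0,0,0,0,-1],[0.2,0.004,0,0,0,0,-1]]]'
$P '[[[0.035,0,0,0,0,0,-1],[0.07,0,0,0,0,0,-1],[0.1,0,0,0,0,0,-1],[0.1,0,0,0,0,0,-1],[0.1,0,0,0,0,0,-1]]]'
python3 w.py w2
```

```text
time_s: 2.65
tcp_pos: [0.4741, 0.4171, 0.1877]
eef_rot: [179.9, -0.2, -89.8]
contact_force: [0.4, -0.7, 0.1]
gripper_width: 0.0876
gripper_force: 0.0
time_s: 3.15
tcp_pos: [0.4757, 0.4174, 0.192]
eef_rot: [-179.9, 0.1, -89.9]
contact_force: [0.5, 0.0, 0.9]
gripper_width: 0.053
gripper_force: 0.4
time_s: 3.65
tcp_pos: [0.4766, 0.4183, 0.3071]
eef_rot: [-179.6, 0.4, -89.9]
contact_force: [0.9, -0.1, -1.0]
gripper_width: 0.0527
gripper_force: 20.0
time_s: 4.15
tcp_pos: [0.471, 0.1952, 0.3004]
eef_rot: [180.0, -0.0, -89.9]
contact_force: [0.8, -1.3, -0.4]
gripper_width: 0.0527
gripper_force: 20.0
time_s: 4.65
tcp_pos: [0.4667, -0.0058, 0.3004]
eef_rot: [180.0, -0.0, -90.1]
contact_force: [-0.1, 0.5, -1.2]
gripper_width: 0.0524
gripper_force: 20.0
time_s: 5.15
tcp_pos: [0.4674, -0.1036, 0.3003]
eef_rot: [180.0, 0.0, -90.1]
contact_force: [0.4, 0.4, -1.0]
gripper_width: 0.0528
gripper_force: 20.0
[ 0.4674 -0.1036  0.3003] [ 1.7997e+02  1.0000e-02 -9.0080e+01] 5.15 [ 11.   8. -32.  -0. -51. -11.] cam [ 0.467 -0.178  0.281]
```

View pics/w2.png

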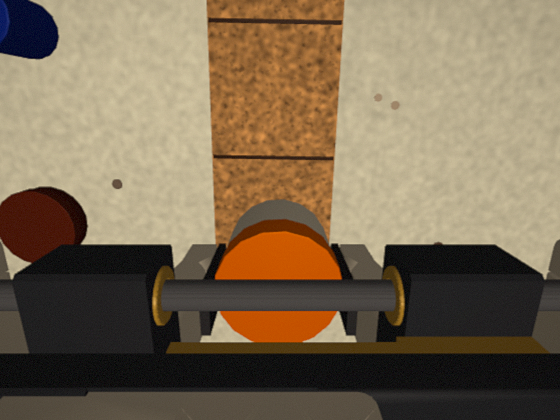

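The jar is held. The mat lines run from about (215,157) to (333,158) and from (208,20) to (343,22).

```bash
python3 - w2 <<'E'
from j import *
a=[back(p,t,.004) for t in [(215,156.5),(333,157.5),(208,20),(343,22)]]
for x in a: print(x.round(4))
c=(sum(a)/4); d1=(a[1]-a[0]+a[3]-a[2])/2; L=(a[2]+a[3])/2-(a[0]+a[1])/2
print("mat centre",c.round(4),"yaw",np.degrees(np.arctan2(L[0],-L[1])),"width",np.linalg.norm(d1),"panel",np.linalg.norm(L))
# ink bottle, both, from here? cap/bodies cut -> skip
E
```

```text
[ 0.5189 -0.1401]
[ 0.4224 -0.1391]
[ 0.5187 -0.2403]
[ 0.4194 -0.2388]
mat centre [ 0.4698 -0.1896] yaw -0.9376595845429793 width 0.0978606269145073 panel 0.09994764686829809
```

```bash
P="python3 -m pendant"
$P '[[[0.042,-0.001,0,0,0,0,-1],[0.083,-0.0024,0,0,0,0,-1],[0.083,-0.0024,0.04,0,0,0,-1],[0.083,-0.0024,0.08,0,0,0,-1],[0.083,-0.0024,0.095,0,0,0,-1]]]'
$P '[[[0,0,0.01,0,0,0,-1],[0,0,0.01,0,0,0,-1],[0,0,0.01,0,0,0,-1],[0,0,0.01,0,0,0,1],[0,0,0.01,0,0,0,1]]]'
$P '[[[0,0,0,0,0,0,1],[0,0,0,0,0,0,1],[0,0,-0.04,0,0,0,1],[0,0,-0.09,0,0,0,1],[0,0,-0.12,0,0,0,1]]]'
$P '[[[0,-0.045,0,0,0,0,1],[0,-0.09,0,0,0,0,1],[-0.02,-0.135,0,0,0,0,1],[-0.02,-0.18,0,0,0,0,1],[-0.02,-0.18,0,0,0,0,1]]]'
python3 w.py w3
```

```text
time_s: 5.7
tcp_pos: [0.4689, -0.1852, 0.2025]
eef_rot: [179.7, 0.0, -90.0]
contact_force: [0.3, -0.3, -1.5]
gripper_width: 0.0528
gripper_force: 20.0
time_s: 6.2
tcp_pos: [0.4708, -0.1857, 0.1965]
eef_rot: [-179.9, -0.0, -89.9]
contact_force: [0.6, -0.0, 0.9]
gripper_width: 0.0632
gripper_force: 0.0
time_s: 6.7
tcp_pos: [0.4708, -0.1861, 0.3191]
eef_rot: [-179.8, -0.0, -89.9]
contact_force: [0.5, 0.3, 0.2]
gripper_width: 0.0877
gripper_force: 0.0
time_s: 7.2
tcp_pos: [0.6546, -0.1651, 0.3141]
eef_rot: [-180.0, -0.0, -89.9]
contact_force: [-1.4, -0.0, -0.5]
gripper_width: 0.0878
gripper_force: 0.0
[ 0.6546 -0.1651  0.3141] [-1.7999e+02 -4.0000e-02 -8.9870e+01] 7.2 [  2.  24.  -6.   0. -60.  -2.] cam [ 0.655 -0.24   0.294]
```

View pics/w3.png

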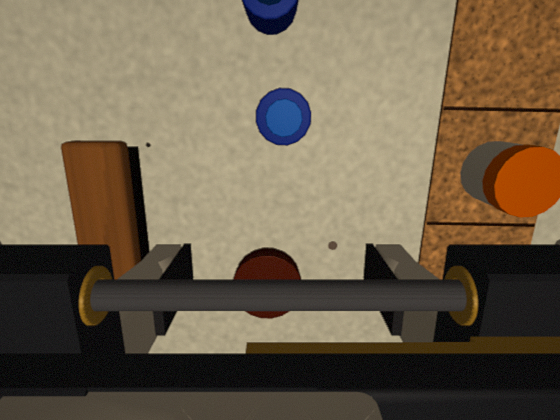

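The meant ink bottle's cap is at (283,117), with the second bottle beyond it at (271,8). The jar stands in the centre panel at about (527,181).

```bash
python3 - w3 <<'E'
from j import *
m=(H>95)&(H<130)&(Sa>80); m[:75]=False; m[160:]=False; m[:,:200]=0
lid(m,.05); lid(m&(V>120),.072)
print("jar lid",back(p,(520,181),.05))
E
```

```text
blob [ 256   88   55   57 2453] centre [ 0.6515 -0.2339] r 0.0194
blob [ 266   99   37   37 1044] centre [ 0.6512 -0.2339] r 0.0117
jar lid [ 0.47667583 -0.18856689]
```

```bash
P="python3 -m pendant"
$P '[[[0.035,0.0033,0,0,0,0,1],[0.069,0.0033,0,0,0,0,1],[0.069,0.0033,0,0,0,0,1],[0.069,0.0033,0.04,0,0,0,1],[0.069,0.0033,0.08,0,0,0,1]]]'
$P '[[[0,0,0.03,0,0,0,1],[0,0,0.04,0,0,0,1],[0,0,0.04,0,0,0,1],[0,0,0.04,0,0,0,-1],[0,0,0.04,0,0,0,-1]]]' 15
$P '[[[0,0,0,0,0,0,-1],[0,0,0,0,0,0,-1],[0,0,0,0,0,0,-1],[0,0,0,0,0,0,-1],[0,0,0,0,0,0,-1]]]'
$P '[[[0,0,-0.03,0,0,0,-1],[0,0,-0.07,0,0,0,-1],[0,0,-0.1,0,0,0,-1],[0,0,-0.1,0,0,0,-1],[0,0,-0.1,0,0,0,-1]]]'
$P '[[[0.013,0.04,0,0,0,0,-1],[0.026,0.085,0,0,0,0,-1],[0.04,0.13,0,0,0,0,-1],[0.0557,0.183,0,0,0,0,-1],[0.0557,0.183,0,0,0,0,-1]]]'
```

```text
time_s: 7.75
tcp_pos: [0.6466, -0.2351, 0.2366]
eef_rot: [-179.8, -0.0, -90.0]
contact_force: [0.3, 1.1, -0.5]
gripper_width: 0.0875
gripper_force: 0.0
time_s: 8.25
tcp_pos: [0.6478, -0.2348, 0.198]
eef_rot: [-179.8, -0.0, -89.9]
contact_force: [0.7, -0.5, 0.4]
gripper_width: 0.0769
gripper_force: 0.0
time_s: 8.75
tcp_pos: [0.6472, -0.2348, 0.1959]
eef_rot: [-180.0, -0.0, -89.9]
contact_force: [0.4, -0.8, 1.6]
gripper_width: 0.0398
gripper_force: 15.0
time_s: 9.25
tcp_pos: [0.647, -0.2347, 0.2963]
eef_rot: [-179.9, 0.0, -90.0]
contact_force: [-0.3, -0.1, -1.8]
gripper_width: 0.0393
gripper_force: 15.0
time_s: 9.75
tcp_pos: [0.4585, -0.2911, 0.294]
eef_rot: [179.7, 0.1, -90.1]
contact_force: [0.7, -0.2, 0.2]
gripper_width: 0.0399
gripper_force: 15.0
```

```bash
P="python3 -m pendant"
$P '[[[0,-0.0045,0,0,0,0,-1],[0,-0.0045,0,0,0,0,-1],[0,-0.0045,0.04,0,0,0,-1],[0,-0.0045,0.075,0,0,0,-1],[0,-0.0045,0.085,0,0,0,-1]]]'
$P '[[[0,0,0.005,0,0,0,-1],[0,0,0.01,0,0,0,-1],[0,0,0.01,0,0,0,-1],[0,0,0.01,0,0,0,-1],[0,0,0.01,0,0,0,1]]]'
$P '[[[0,0,0,0,0,0,1],[0,0,0,0,0,0,1],[0,0,0,0,0,0,1],[0,0,-0.04,0,0,0,1],[0,0,-0.08,0,0,0,1]]]'
$P '[[[0,0,-0.04,0,0,0,1],[0,0,-0.06,0,0,0,1],[0.04,-0.01,-0.06,0,0,0,1],[0.05,-0.02,-0.06,0,0,0,1],[0.05,-0.02,-0.06,0,0,0,1]]]'
python3 w.py w4
```

```text
time_s: 10.25
tcp_pos: [0.4681, -0.2898, 0.2067]
eef_rot: [179.6, 0.1, -89.9]
contact_force: [-1.1, -0.1, -1.1]
gripper_width: 0.0393
gripper_force: 15.0
time_s: 10.75
tcp_pos: [0.469, -0.2907, 0.2018]
eef_rot: [-179.9, -0.0, -89.9]
contact_force: [0.4, -0.1, 0.4]
gripper_width: 0.0437
gripper_force: 0.0
time_s: 11.25
tcp_pos: [0.4681, -0.2905, 0.2806]
eef_rot: [179.8, 0.0, -90.0]
contact_force: [1.4, -0.7, 0.8]
gripper_width: 0.0818
gripper_force: 0.0
time_s: 11.75
tcp_pos: [0.4892, -0.3418, 0.3405]
eef_rot: [-180.0, -0.0, -90.0]
contact_force: [0.2, 1.0, -1.0]
gripper_width: 0.0875
gripper_force: 0.0
[ 0.4892 -0.3418  0.3405] [-1.7998e+02 -2.0000e-02 -9.0030e+01] 11.75 [-16.  16. -15.   0. -59.  16.] cam [ 0.489 -0.416  0.321]
```

View pics/w4.png

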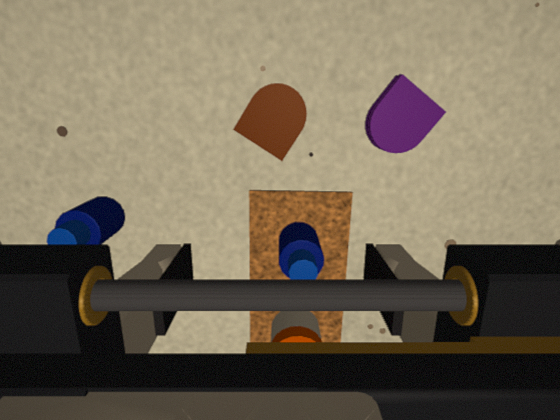

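The ink bottle stands upright in the right panel, with its cap at (303,270). The brown lift is at (270,120) and the purple decoy at (403,114).

```bash
python3 - w4 <<'E'
from j import *
m=comp((Sa>130)&(H<20)&(np.arange(420)[:,None]<175),(270,118)); v,u=np.nonzero(m); q=back(p,(u.mean(),v.mean()),.012)
q,f=min((fit(p,"lift",m,(q[0],q[1],y)) for y in np.arange(8)*np.pi/4),key=lambda t:t[1]); yaw=np.degrees(q[2]); print(m.sum(),q[:2].round(4),yaw,f)
t=q[:2]+.007*np.array([np.cos(q[2]),np.sin(q[2])]); s=r.get_state(); d=t-s["tcp_pos"][:2]; print("grasp",t.round(4),"tool shift at yaw-90:",(-d[1]).round(4),(-d[0]).round(4))
E
```

```text
3511 [ 0.4924 -0.4084] 58.19570336563457 0.06433567540194961
grasp [ 0.4961 -0.4024] tool shift at yaw-90: 0.0614 -0.0075
```

```bash
P="python3 -m pendant"
$P '[[[0.03,-0.004,0.01,0,0,0,1],[0.0614,-0.0075,0.03,0,0,0,1],[0.0614,-0.0075,0.05,0,0,8,1],[0.0614,-0.0075,0.06,0,0,16,1],[0.0614,-0.0075,0.06,0,0,24,1]]]'
$P '[[[0,0,0,0,0,7.8,1],[0,0,0.04,0,0,7.8,1],[0,0,0.08,0,0,7.8,1],[0,0,0.09,0,0,7.8,1],[0,0,0.09,0,0,7.8,1]]]'
```

```text
time_s: 12.3
tcp_pos: [0.4951, -0.4011, 0.2782]
eef_rot: [179.7, 0.0, -114.3]
contact_force: [0.8, -0.2, -0.2]
gripper_width: 0.0881
gripper_force: 0.0
time_s: 12.8
tcp_pos: [0.4955, -0.4013, 0.1892]
eef_rot: [179.8, -0.0, -121.7]
contact_force: [0.4, -0.1, 0.3]
gripper_width: 0.0878
gripper_force: 0.0
```

```bash
P="python3 -m pendant"
$P '[[[0,0,0.008,0,0,0,1],[0,0,0.008,0,0,0,1],[0,0,0.008,0,0,0,-1],[0,0,0.008,0,0,0,-1],[0,0,0.008,0,0,0,-1]]]' 20
$P '[[[0,0,0,0,0,0,-1],[0,0,0,0,0,0,-1],[0,0,0,0,0,0,-1],[0,0,0,0,0,0,-1],[0,0,-0.01,0,0,0,-1]]]'
$P '[[[0,0,-0.04,0,0,0,-1],[0,0,-0.08,0,0,0,-1],[0,0,-0.12,0,0,0,-1],[0,0,-0.12,0,0,-8,-1],[0,0,-0.12,0,0,-16,-1]]]'
$P '[[[0,0,0,0,0,-8,-1],[0,0,0,0,0,-11.5,-1],[0,0,0,0,0,-11.5,-1],[0,0,0,0,0,-11.5,-1],[0,0,0,0,0,-11.5,-1]]]'
```

```text
time_s: 13.3
tcp_pos: [0.4964, -0.4021, 0.1835]
eef_rot: [-179.9, 0.0, -121.8]
contact_force: [-0.7, 0.3, 0.5]
gripper_width: 0.0687
gripper_force: 0.0
time_s: 13.8
tcp_pos: [0.4956, -0.4017, 0.1916]
eef_rot: [179.8, -0.0, -121.8]
contact_force: [-0.1, 0.0, -0.9]
gripper_width: 0.0517
gripper_force: 19.9
time_s: 14.3
tcp_pos: [0.4963, -0.402, 0.3153]
eef_rot: [-179.8, -0.0, -105.4]
contact_force: [-0.1, 0.8, -1.5]
gripper_width: 0.0519
gripper_force: 19.9
time_s: 14.8
tcp_pos: [0.4962, -0.402, 0.3128]
eef_rot: [-180.0, 0.0, -94.3]
contact_force: [0.7, 0.0, -0.5]
gripper_width: 0.0517
gripper_force: 19.9
```

```bash
P="python3 -m pendant"
$P '[[[-0.04,0.005,0,0,0,0,-1],[-0.08,0.01,0,0,0,0,-1],[-0.12,0.015,0,0,0,0,-1],[-0.16,0.02,0,0,0,0,-1],[-0.2,0.025,0,0,0,0,-1]]]'
$P '[[[-0.04,0.005,0,0,0,0,-1],[-0.08,0.01,0,0,0,0,-1],[-0.12,0.015,0,0,0,0,-1],[-0.16,0.02,0,0,0,0,-1],[-0.2,0.025,0,0,0,0,-1]]]'
$P '[[[-0.04,0.005,0,0,0,0,-1],[-0.08,0.01,0,0,0,0,-1],[-0.12,0.015,0,0,0,0,-1],[-0.16,0.02,0,0,0,0,-1],[-0.188,0.025,0,0,0,0,-1]]]'
$P '[[[0,0,0,0,0,0,-1],[0,0,0,0,0,0,-1]]]'
python3 w.py w5
```

```text
time_s: 15.3
tcp_pos: [0.4858, -0.1993, 0.3128]
eef_rot: [-180.0, -0.0, -94.3]
contact_force: [0.5, 0.0, -0.2]
gripper_width: 0.0519
gripper_force: 19.9
time_s: 15.8
tcp_pos: [0.4756, 0.0022, 0.313]
eef_rot: [-180.0, 0.0, -94.3]
contact_force: [1.6, 0.4, -0.2]
gripper_width: 0.0519
gripper_force: 19.9
time_s: 16.3
tcp_pos: [0.4648, 0.1923, 0.313]
eef_rot: [-180.0, 0.0, -94.3]
contact_force: [1.4, -0.0, -0.4]
gripper_width: 0.052
gripper_force: 19.9
time_s: 16.5
tcp_pos: [0.4648, 0.1905, 0.3126]
eef_rot: [180.0, -0.0, -94.2]
contact_force: [0.1, -0.0, -0.5]
gripper_width: 0.0517
gripper_force: 19.9
[0.4648 0.1905 0.3126] [ 1.7998e+02 -2.0000e-02 -9.4210e+01] 16.5 [ 45.   9. -28.  -0. -53. -49.] cam [0.459 0.116 0.293]
```

View pics/w5.png

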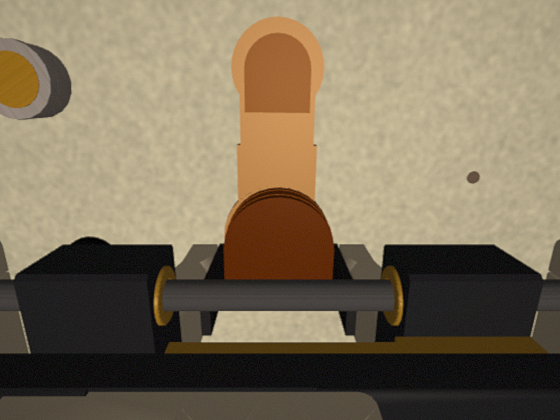

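The lift is held square. The seat's D is centred near (277,73), round end up in the image, which matches the lift.

```bash
python3 - w5 <<'E'
from j import *
print((H[73,277],Sa[73,277],V[73,277]),(H[73,240],Sa[73,240],V[73,240]))
m=(V<(V[73,277]+V[73,240])/2)&(Sa>110); m[130:]=0; m=comp(m,(277,73))
q,f=fit(p,"seat",m,(.457,.0906,np.radians(86))); yaw=np.degrees(q[2]); print(m.sum(),q[:2].round(4),yaw,f)
t=q[:2]+.007*np.array([np.cos(q[2]),np.sin(q[2])]); s=r.get_state(); d=t-s["tcp_pos"][:2]; a=np.radians(s["eef_rot"][2])
print("tool shift",d@[np.cos(a),np.sin(a)],d@[np.sin(a),-np.cos(a)])
# held lift: round-end apex (top surface z: tip at tcp-.178; lift underside 3mm-5mm below tip)
zt=s["tcp_pos"][2]-.1825+.018
x=back(p,(279,192),zt); print("lift apex",x,"expected",s["tcp_pos"][:2]-.036*np.array([np.cos(q[2]),np.sin(q[2])]))
E
```

```text
(np.int64(13), np.int64(171), np.int64(163)) (np.int64(15), np.int64(141), np.int64(201))
4805 [0.4582 0.0902] 85.0790764441094 0.01223262804948549
tool shift 0.09279408691984414 -0.0008963011783326107
lift apex [0.46150766 0.15162058] expected [0.46171315 0.15390385]
```

```bash
P="python3 -m pendant"
$P '[[[0.045,-0.0005,0,0,0,0.7,-1],[0.091,-0.001,0,0,0,0.7,-1],[0.091,-0.001,0.04,0,0,0.7,-1],[0.091,-0.001,0.08,0,0,0.7,-1],[0.091,-0.001,0.108,0,0,0.7,-1]]]'
$P '[[[0,0,0.004,0,0,0,-1],[0,0,0.007,0,0,0,-1],[0,0,0.0095,0,0,0,-1],[0,0,0.0095,0,0,0,-1],[0,0,0.0095,0,0,0,-1]]]'
```

```text
time_s: 17.05
tcp_pos: [0.4586, 0.097, 0.2032]
eef_rot: [180.0, -0.0, -95.1]
contact_force: [0.0, 0.4, -0.9]
gripper_width: 0.0516
gripper_force: 19.9
time_s: 17.55
tcp_pos: [0.4596, 0.0994, 0.1962]
eef_rot: [-179.9, 0.1, -94.9]
contact_force: [-0.8, 0.1, -1.2]
gripper_width: 0.0518
gripper_force: 19.9
```

```bash
P="python3 -m pendant"
$P '[[[0,0,0.0015,0,0,0,-1],[0,0,0.0015,0,0,0,-1],[0,0,0.0015,0,0,0,1],[0,0,0.0015,0,0,0,1],[0,0,0.0015,0,0,0,1]]]'
$P '[[[0,0,0,0,0,0,1],[0,0,0,0,0,0,1],[0,0,-0.04,0,0,0,1],[0,0,-0.08,0,0,0,1],[0,0,-0.13,0,0,0,1]]]'
$P '[[[-0.04,-0.02,-0.01,0,0,0,1],[-0.09,-0.03,-0.01,0,0,0,1],[-0.09,-0.03,-0.01,0,0,0,1],[-0.09,-0.03,-0.01,0,0,0,1]]]'
python3 w.py w6
$P '[[[-0.035,-0.035,0,0,0,0,1],[-0.07,-0.07,0,0,0,0,1],[-0.11,-0.11,0,0,0,0,1],[-0.12,-0.12,0,0,0,-8,1],[-0.12,-0.12,0,0,0,-15,1]]]'
$P '[[[0,0,0,0,0,0,1],[0,0,0,0,0,0,1]]]'
python3 w.py w7
python3 -c "
import cv2;a=cv2.imread('pics/w6.png');b=cv2.imread('pics/w7.png');cv2.imwrite('pics/v67.png',cv2.resize(cv2.hconcat([a,b]),(800,300)))"
```

```text
time_s: 18.05
tcp_pos: [0.4592, 0.0992, 0.1937]
eef_rot: [-180.0, 0.0, -94.9]
contact_force: [-0.1, -0.1, -0.1]
gripper_width: 0.0704
gripper_force: 0.0
time_s: 18.55
tcp_pos: [0.4586, 0.0987, 0.324]
eef_rot: [179.8, -0.1, -95.0]
contact_force: [1.7, 1.7, 0.2]
gripper_width: 0.0876
gripper_force: 0.0
time_s: 18.95
tcp_pos: [0.4969, 0.187, 0.3331]
eef_rot: [179.9, -0.0, -94.9]
contact_force: [-0.4, -0.4, -0.3]
gripper_width: 0.0879
gripper_force: 0.0
[0.4969 0.187  0.3331] [ 1.7995e+02 -3.0000e-02 -9.4880e+01] 18.95 [ 42.  10. -23.  -0. -56. -47.] cam [0.491 0.113 0.313]
time_s: 19.5
tcp_pos: [0.6285, 0.2959, 0.3317]
eef_rot: [179.9, -0.1, -79.7]
contact_force: [-0.5, -0.7, -1.0]
gripper_width: 0.0878
gripper_force: 0.0
time_s: 19.7
tcp_pos: [0.6265, 0.2943, 0.3334]
eef_rot: [179.9, -0.0, -80.2]
contact_force: [-0.1, -0.9, 0.9]
gripper_width: 0.0875
gripper_force: 0.0
[0.6265 0.2943 0.3334] [ 1.7995e+02 -3.0000e-02 -8.0200e+01] 19.7 [ 41.  25.  -2.  -0. -63. -31.] cam [0.639 0.221 0.314]
```

View pics/v67.png

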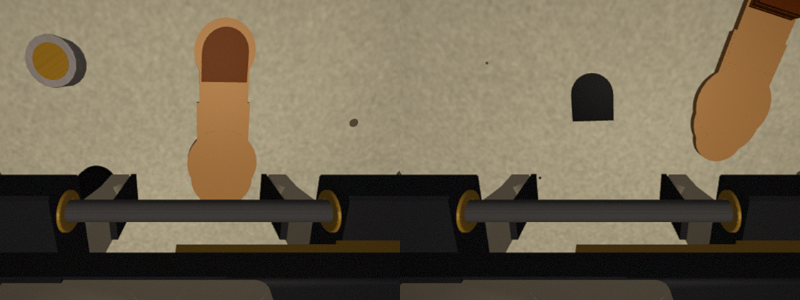

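The left half shows the lift on the heel seat, square and with its straight edge to the toe. The right half shows the top piece at about (592,97). I'll fit both, and the nail tin as well.

```bash
python3 - w6 <<'E'
from j import *
m=comp((V<125)&(Sa>130)&(np.arange(420)[:,None]<150),(315,75))
q,f=fit(p,"lift",m,(.4582,.0902,np.radians(85)),zb=.012); print("lift",m.sum(),q[:2].round(4),np.degrees(q[2]),f)
m=(Sa>130)&(H>16)&(V>60); m[:,150:]=0; m[130:]=0; lid(m,.028)
E
python3 - w7 <<'E'
from j import *
m=comp((V<75)&(np.arange(420)[:,None]<200),(270,135))
q,f=fit(p,"toppiece",m,(.642,.2453,np.radians(101))); print("top",m.sum(),q[:2].round(4),np.degrees(q[2]),f)
t=q[:2]+.007*np.array([np.cos(q[2]),np.sin(q[2])]); s=r.get_state(); d=t-s["tcp_pos"][:2]; a=np.radians(s["eef_rot"][2])
print("grasp",t,"tool shift",d@[np.cos(a),np.sin(a)],d@[np.sin(a),-np.cos(a)])
E
```

```text
lift 4478 [0.4595 0.0918] 83.77020409294883 0.047393952928623716
blob [  45   59   51   53 2068] centre [0.6538 0.0814] r 0.02
top 3484 [0.6432 0.2455] 101.74956565571429 0.033519909422889856
grasp [0.64173943 0.25232555] tool shift 0.04410967301414696 -0.00789616216672658
```

```bash
P="python3 -m pendant"
$P '[[[0.044,-0.008,0,0,0,-2,1],[0.044,-0.008,0.04,0,0,-2,1],[0.044,-0.008,0.08,0,0,-2,1],[0.044,-0.008,0.12,0,0,-2,1],[0.044,-0.008,0.14,0,0,-2,1]]]'
$P '[[[0,0,0.011,0,0,0,1],[0,0,0.011,0,0,0,1],[0,0,0.011,0,0,0,1]]]'
$P '[[[0,0,0,0,0,0,-1],[0,0,0,0,0,0,-1],[0,0,0,0,0,0,-1],[0,0,0,0,0,0,-1],[0,0,0,0,0,0,-1]]]' 20
```

```text
time_s: 20.25
tcp_pos: [0.6408, 0.2519, 0.1906]
eef_rot: [179.8, -0.1, -78.2]
contact_force: [-0.8, 0.1, 0.2]
gripper_width: 0.0877
gripper_force: 0.0
time_s: 20.55
tcp_pos: [0.6428, 0.2536, 0.1841]
eef_rot: [-179.9, 0.0, -78.0]
contact_force: [0.3, -0.6, 0.8]
gripper_width: 0.0874
gripper_force: 0.0
time_s: 21.05
tcp_pos: [0.6424, 0.2535, 0.1829]
eef_rot: [-180.0, 0.0, -78.0]
contact_force: [-0.3, -0.6, 0.9]
gripper_width: 0.0531
gripper_force: 0.2
```

```bash
P="python3 -m pendant"
$P '[[[0,0,0,0,0,0,-1],[0,0,0,0,0,0,-1],[0,0,-0.04,0,0,0,-1],[0,0,-0.08,0,0,0,-1],[0,0,-0.13,0,0,0,-1]]]'
$P '[[[0,0,0,0,0,8,-1],[0,0,0,0,0,16,-1],[0,0,0,0,0,17.5,-1],[0,0,0,0,0,17.5,-1]]]'
$P '[[[0.02,0.042,0,0,0,0,-1],[0.041,0.084,0,0,0,0,-1],[0.062,0.126,0,0,0,0,-1],[0.083,0.168,0,0,0,0,-1],[0.083,0.168,0,0,0,0,-1]]]'
$P '[[[0,0,0,0,0,0,-1],[0,0,0,0,0,0,-1]]]'
python3 w.py w8
```

```text
time_s: 21.55
tcp_pos: [0.6418, 0.2531, 0.3121]
eef_rot: [179.8, -0.1, -78.0]
contact_force: [1.9, 0.7, -0.9]
gripper_width: 0.0517
gripper_force: 20.0
time_s: 21.95
tcp_pos: [0.6423, 0.2534, 0.3122]
eef_rot: [180.0, -0.0, -95.3]
contact_force: [-0.1, -0.3, -0.6]
gripper_width: 0.0515
gripper_force: 20.0
time_s: 22.45
tcp_pos: [0.4624, 0.1838, 0.312]
eef_rot: [179.8, -0.1, -95.3]
contact_force: [1.5, 0.5, 0.2]
gripper_width: 0.0518
gripper_force: 20.0
time_s: 22.65
tcp_pos: [0.4679, 0.1873, 0.3129]
eef_rot: [-180.0, 0.0, -95.3]
contact_force: [-0.1, 0.0, -0.8]
gripper_width: 0.0517
gripper_force: 20.0
[0.4679 0.1873 0.3129] [-1.7995e+02  3.0000e-02 -9.5330e+01] 22.65 [ 44.   9. -28.   0. -53. -50.] cam [0.461 0.113 0.293]
```

View pics/w8.png

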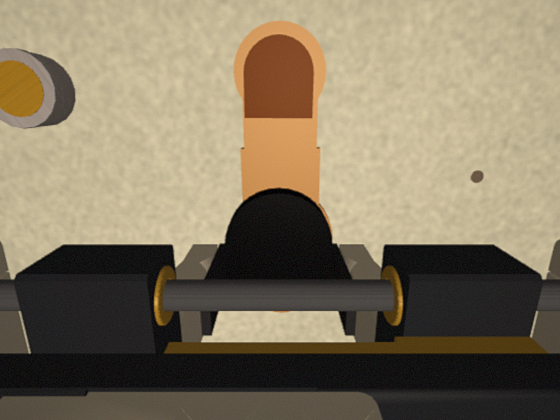

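The top piece is held square, its round end at (279,189), and the lift is centred near (279,76).

```bash
python3 - w8 <<'E'
from j import *
m=comp((V<145)&(Sa>130)&(np.arange(420)[:,None]<150),(279,76))
q,f=fit(p,"lift",m,(.4582,.0902,np.radians(85)),zb=.012); print("lift",m.sum(),q[:2].round(4),np.degrees(q[2]),f)
s=r.get_state(); a=np.radians(s["eef_rot"][2]); ex=np.array([np.cos(a),np.sin(a)]); ey=np.array([np.sin(a),-np.cos(a)])
apex=back(p,(279,189),s["tcp_pos"][2]-.1825+.012); c=apex-.029*ex; print("held centre rel TCP",(c-s["tcp_pos"][:2])@ex)
d=q[:2]-c; print("shift",d@ex,(q[:2]-s["tcp_pos"][:2])@ey)
E
```

```text
lift 5131 [0.4595 0.0921] 83.94149091200832 0.05702637733887734
held centre rel TCP 0.009795100539055343
shift 0.08584049333892396 -0.00039264072929513164
```

```bash
P="python3 -m pendant"
$P '[[[0.043,0,0,0,0,0.5,-1],[0.086,-0.0005,0,0,0,0.5,-1],[0.086,-0.0005,0.04,0,0,0.5,-1],[0.086,-0.0005,0.07,0,0,0.5,-1],[0.086,-0.0005,0.09,0,0,0.5,-1]]]'
$P '[[[0,0,0.004,0,0,0,-1],[0,0,0.007,0,0,0,-1],[0,0,0.0095,0,0,0,-1],[0,0,0.0095,0,0,0,-1],[0,0,0.0095,0,0,0,-1]]]'
$P '[[[0,0,0.0005,0,0,0,-1],[0,0,0.0005,0,0,0,1],[0,0,0.0005,0,0,0,1],[0,0,0.0005,0,0,0,1],[0,0,0.0005,0,0,0,1]]]'
$P '[[[0,0,0,0,0,0,1],[0,0,-0.03,0,0,0,1],[0,0,-0.07,0,0,0,1],[0,0,-0.11,0,0,0,1]]]'
$P '[[[-0.04,-0.02,0,0,0,0,1],[-0.08,-0.05,0,0,0,0,1],[-0.08,-0.09,0,0,0,0,1],[-0.08,-0.1,0,0,0,0,1],[-0.08,-0.1,0,0,0,0,1]]]'
python3 w.py w9
```

```text
time_s: 23.2
tcp_pos: [0.46, 0.1006, 0.2205]
eef_rot: [179.9, -0.1, -96.0]
contact_force: [-0.9, 0.2, 0.4]
gripper_width: 0.0516
gripper_force: 20.0
time_s: 23.7
tcp_pos: [0.4599, 0.1014, 0.2139]
eef_rot: [-179.9, 0.1, -95.9]
contact_force: [0.6, -0.0, -0.2]
gripper_width: 0.0516
gripper_force: 20.0
time_s: 24.2
tcp_pos: [0.4596, 0.1012, 0.2128]
eef_rot: [-180.0, 0.0, -95.9]
contact_force: [0.8, -0.0, 0.7]
gripper_width: 0.078
gripper_force: 0.0
time_s: 24.6
tcp_pos: [0.4593, 0.1009, 0.3237]
eef_rot: [179.9, -0.1, -95.9]
contact_force: [0.6, 0.2, -0.6]
gripper_width: 0.0876
gripper_force: 0.0
time_s: 25.1
tcp_pos: [0.5684, 0.1702, 0.3216]
eef_rot: [179.9, -0.1, -96.0]
contact_force: [-0.3, -0.1, -0.4]
gripper_width: 0.0877
gripper_force: 0.0
[0.5684 0.1702 0.3216] [ 1.7993e+02 -6.0000e-02 -9.6010e+01] 25.1 [ 36.  17. -16.  -0. -57. -42.] cam [0.561 0.096 0.302]
```

View pics/w9.png

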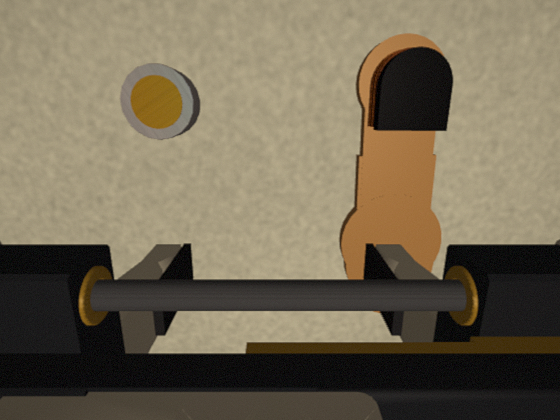

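The black top piece sits flush on the lift at (411,90), with its straight edge to the toe. The nail tin's brass disc is at (156,102).

```bash
python3 - w9 <<'E'
from j import *
m=comp((V<50)&(np.arange(420)[:,None]<150),(411,90))
q,f=fit(p,"toppiece",m,(.4582,.0902,np.radians(85)),zb=.030); print("top",m.sum(),q[:2].round(4),np.degrees(q[2]),f)
m=(Sa>130)&(H>16)&(V>60); m[:,250:]=0; m[150:]=0; lid(m,.028)
v,u=np.nonzero(m);t=back(p,(u.mean(),v.mean()),.028); s=r.get_state(); a=np.radians(s["eef_rot"][2]); d=t-s["tcp_pos"][:2]
print(t,"shift",d@[np.cos(a),np.sin(a)],d@[np.sin(a),-np.cos(a)])
E
```

```text
top 5577 [0.4595 0.0936] 83.68606094543851 0.029032209864675734
blob [ 131   75   51   54 2144] centre [0.6537 0.0815] r 0.0199
[0.65366352 0.08099857] shift 0.07941494118252522 -0.09516022445229502
```

```bash
P="python3 -m pendant"
$P '[[[0.03,-0.036,0,0,0,-6,1],[0.06,-0.072,0,0,0,-6,1],[0.0794,-0.095,0,0,0,-6,1],[0.0794,-0.095,0.04,0,0,-6,1],[0.0794,-0.095,0.08,0,0,-6,1]]]'
$P '[[[0,0,0.04,0,0,0,1],[0,0,0.057,0,0,0,1],[0,0,0.057,0,0,0,1],[0,0,0.057,0,0,0,1]]]'
$P '[[[0,0,0,0,0,0,-1],[0,0,0,0,0,0,-1],[0,0,0,0,0,0,-1],[0,0,0,0,0,0,-1],[0,0,0,0,0,0,-1]]]' 20
$P '[[[0,0,0,0,0,0,-1],[0,0,-0.03,0,0,0,-1],[0,0,-0.07,0,0,0,-1],[0,0,-0.11,0,0,0,-1],[0,0,-0.11,0,0,0,-1]]]'
$P '[[[0.034,0.036,0,0,0,0,-1],[0.068,0.072,0,0,0,0,-1],[0.102,0.108,0,0,0,0,-1],[0.136,0.144,0,0,0,0,-1],[0.17,0.18,0,0,0,0,-1]]]'
$P '[[[0,0,0,0,0,0,-1],[0,0,0,0,0,0,-1],[0,0,0,0,0,0,-1]]]'
```

```text
time_s: 25.65
tcp_pos: [0.6534, 0.0804, 0.2431]
eef_rot: [-179.8, 0.1, -90.1]
contact_force: [0.9, 0.3, -1.1]
gripper_width: 0.0876
gripper_force: 0.0
time_s: 26.05
tcp_pos: [0.6533, 0.0816, 0.1865]
eef_rot: [-180.0, -0.0, -89.9]
contact_force: [0.2, 0.2, 1.0]
gripper_width: 0.0874
gripper_force: 0.0
time_s: 26.55
tcp_pos: [0.6537, 0.0815, 0.1862]
eef_rot: [-180.0, 0.0, -90.0]
contact_force: [-0.4, -0.2, 3.2]
gripper_width: 0.0563
gripper_force: 20.0
time_s: 27.05
tcp_pos: [0.6554, 0.0819, 0.302]
eef_rot: [-179.5, 0.1, -89.9]
contact_force: [1.5, -0.3, -0.5]
gripper_width: 0.0564
gripper_force: 20.0
time_s: 27.55
tcp_pos: [0.4718, -0.0897, 0.2951]
eef_rot: [180.0, 0.0, -89.9]
contact_force: [0.8, -1.3, -1.3]
gripper_width: 0.0563
gripper_force: 20.0
time_s: 27.85
tcp_pos: [0.4744, -0.0884, 0.2957]
eef_rot: [-180.0, 0.0, -89.9]
contact_force: [0.1, 0.5, -1.3]
gripper_width: 0.056
gripper_force: 20.0
```

Next I'll correct by dx −0.003 and dy −0.001, lower to 0.190 and release.

```bash
P="python3 -m pendant"
$P '[[[0.001,0.003,0,0,0,0,-1],[0.001,0.003,0.04,0,0,0,-1],[0.001,0.003,0.08,0,0,0,-1],[0.001,0.003,0.098,0,0,0,-1],[0.001,0.003,0.1,0,0,0,-1]]]'
$P '[[[0,0,0.003,0,0,0,-1],[0,0,0.005,0,0,0,-1],[0,0,0.005,0,0,0,-1],[0,0,0.005,0,0,0,1],[0,0,0.005,0,0,0,1]]]'
$P '[[[0,0,0,0,0,0,1],[0,0,0,0,0,0,1],[0,0,-0.03,0,0,0,1],[0,0,-0.07,0,0,0,1],[0,0,-0.12,0,0,0,1]]]'
$P '[[[0,0,-0.04,0,0,0,1],[-0.045,0,-0.05,0,0,0,1],[-0.09,0,-0.05,0,0,0,1],[-0.13,0,-0.05,0,0,0,1],[-0.13,0,-0.05,0,0,0,1]]]'
$P '[[[-0.045,0,0,0,0,0,1],[-0.09,0,0,0,0,0,1],[-0.13,0,0,0,0,0,1],[-0.13,0,0,0,0,0,1],[-0.13,0,0,0,0,0,1]]]'
python3 - <<'E'
from h import *
im=r.capture("top")[:,:,::-1]; cv2.imwrite("pics/top9.png",im)
cv2.imwrite("pics/top9c.png",cv2.resize(im[120:320,160:460],None,fx=2.66,fy=2.66,interpolation=cv2.INTER_CUBIC))
E
```

```text
time_s: 28.35
tcp_pos: [0.4701, -0.0893, 0.193]
eef_rot: [179.7, -0.1, -89.9]
contact_force: [0.2, -0.6, -1.0]
gripper_width: 0.056
gripper_force: 20.0
time_s: 28.85
tcp_pos: [0.471, -0.0896, 0.1914]
eef_rot: [-179.9, 0.0, -89.9]
contact_force: [0.1, 0.9, 0.5]
gripper_width: 0.0669
gripper_force: 0.0
time_s: 29.35
tcp_pos: [0.47, -0.0897, 0.3109]
eef_rot: [179.8, -0.0, -90.0]
contact_force: [2.3, 0.5, -0.4]
gripper_width: 0.0877
gripper_force: 0.0
time_s: 29.85
tcp_pos: [0.4707, 0.0436, 0.3612]
eef_rot: [-179.9, 0.1, -89.7]
contact_force: [-0.2, -0.3, -0.6]
gripper_width: 0.0879
gripper_force: 0.0
time_s: 30.35
tcp_pos: [0.4703, 0.1708, 0.3603]
eef_rot: [180.0, -0.0, -89.9]
contact_force: [-0.7, -0.4, 0.6]
gripper_width: 0.0876
gripper_force: 0.0
```

View pics/top9c.png

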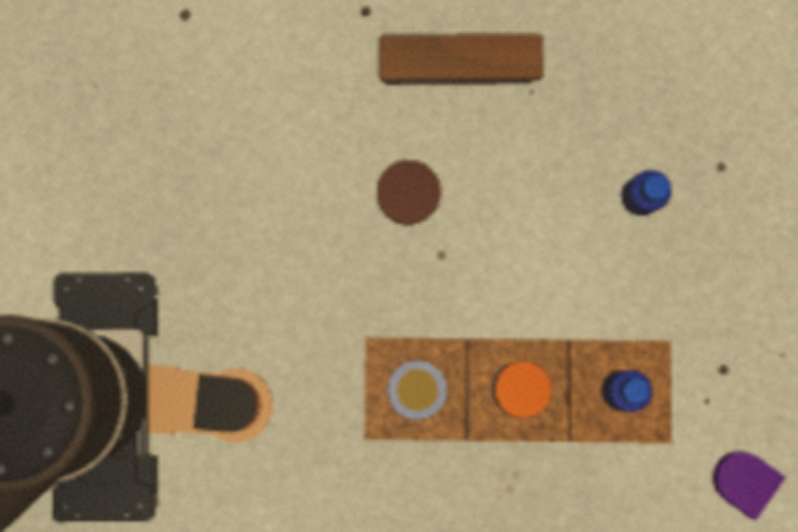

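The three stand centred in their panels: tin (417,390), jar (523,390), ink (630,391). The top piece is on the heel, and the brush and wax tin have not moved. I'll do a numeric check and then hand in.

```bash
python3 - <<'E'
from h import *
p=r.camera_params("top"); g=lambda u,v:(160+(u+.5)/2.66-.5,120+(v+.5)/2.66-.5)
for n,u,v,z,k in [("tin",417,390,.032,.1),("jar",523,390,.054,0),("ink",635,390,.076,-.1)]:
    b=back(p,g(u,v),z); print(n,((b-[.4698+.014*k,-.1896+k])*1e3).round(1),"mm off")
E
python3 - <<'E'
from plant import r
s=r.get_state(); print(s["qd"].round(2),s["gripper_width"]); print(r.close_job())
E
```

```text
tin [-1.6 -0.1] mm off
jar [-0.7  1.3] mm off
ink [0.1 0.6] mm off
[-1.14 -0.51 -0.32  0.05 -0.04 -0.1 ] 0.08763533272647149
the job is handed in; nothing more can be done
None
```

The job is handed in at about 30 s of the 128 s allowed: by my camera fits the lift and top piece are within about 2 mm of their places, and the nail tin, glue jar and ink bottle stand within 2 mm of their panel centres; the judged result was not shown to me.

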